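# Latch the hole punch's handle and hold the punch clear of the drawing

## Task

The hole punch is standing on the ink drawing. Press its sprung handle down until the catch holds it down, then, without dragging the punch across the drawing, pick it up by the handle and lift it about ten centimetres clear. Finish while still holding it there in the air, level and steady, so that I can slip a cover sheet under it; leave everything else where it stands.

Things in the scene. Friction and masses are not known exactly. Their poses are not given: they have to be found in the camera images.
- punch: Two-hole desk punch, loose, about 0.8 kg: bare metal on a black chip tray with rubber feet, 156 (its x) by 108 (y). Origin: under the feet on the centre line, z up. x = -92 is its front (handle's free end), +64 its paper-slot side. Bed 23 high, open; behind x = +16 stands the pin block, 104 wide, 46 high, with cheeks 68 high. Hinge pin along y at x = +52, z = +58. Catch strip under the handle, x = -52.
- punch_lever (a joint): The punch's sprung handle: 0 = fully raised, where it rests, sloping 0.42 rad up towards its free end; 0.42 rad = fully down and level. The spring pushes it up, hardest about half-way (roughly 7 N pressed near the free end); past 0.35 the catch takes over, snaps it to 0.42 and holds it there.
- handle_end (a point): Point on the top face of the handle's grip, on its centre line, 12 short of the free end: where to press. 132 from the hinge pin along the handle and 11 above that line. Axes turn with the handle: x along it towards the hinge, z out of its top face. With the handle down it lies at x = -80, z = +69 in the punch's frame.
- handle_grip (a point): Centre of the handle's grip bar at the place where the whole punch balances (within 3) once the handle is down, 62 from the hinge pin; its axes turn with the handle like handle_end's. The grip is a straight rubber-sleeved bar, 28 wide (along y), 18 high, 108 long: 82 of it lies from here towards the free end, 26 towards the hinge.
- punch_balance (a point): The same balance point fixed in the punch itself, at x = -10, y = 0, z = +60 in the punch's frame: where handle_grip comes to lie when the handle is down. The bar's underside is then 28 above the bed, so fingers fit at both sides of it; the pin block begins 26 from here towards the hinge.
- drawing: Ink drawing on stiff white illustration board, 340 x 500 x 3, lying flat and fixed on the table. Origin: centre of its underside; its long side along its y. The punch and several small things stand on it.
- tape: Bystander: roll of masking tape lying flat, 100 across, 25 high, on the drawing. Origin: centre of its underside.
- ink_jar: Bystander: round ink jar with a black cap, 54 across, 62 high, on the drawing. Origin: centre of its underside.
- dropper: Bystander: small dropper bottle with a rubber teat, 35 across, 98 high, on the drawing. Origin: centre of its underside.
- ink_dish: Bystander: shallow white porcelain ink dish, 86 across, 22 high, on the drawing. Origin: centre of its underside.
- eraser: Bystander: white eraser in a card sleeve, 22 x 58 x 12, long side along its y, on the drawing. Origin: centre of its underside.
- stapler: Bystander: small black desk stapler, 135 long (along its x), 34 wide, 45 high, on the table beside the drawing. Origin: centre of its underside.
- tumbler: Bystander: empty glass water tumbler, 78 across, 105 high, on the table beside the drawing. Origin: centre of its underside.
Not all that is in view belongs to the job. What is shaped like the punch but green is not meant.

How it is judged (in metres and radians):
On the way, in this order (a step that is already met when the one before it is completed fails the run):
1. the handle is down and caught, the punch still standing on the drawing (value of joint punch_lever above 0.395 rad and height (world z) of punch below 0.015 m), for 0.3 s.
2. the punch is lifted off the drawing, level, its handle still caught (value of joint punch_lever above 0.395 rad and height (world z) of punch above 0.05 m and angle between punch's own z axis and vertical below 0.2 rad and contact force between the fingers and punch above 2 N), for 0.2 s.
At the end, for the whole second after the job is handed in: The gripper alone holds the punch, by its handle; handle caught down (above 0.395 rad); the underside 60 to 170 mm above the table, level within 0.12 rad, at rest (under 20 mm/s, 0.1 rad/s); no bystander moved 30 mm (value of joint punch_lever above 0.395 rad and height (world z) of punch between 0.06 and 0.17 m and angle between punch's own z axis and vertical below 0.12 rad and contact force between the fingers and punch above 2 N and x of the grasp point in the frame of punch below 0.015 m and linear speed of punch below 0.02 m/s and angular speed of punch below 0.1 rad/s and contact force between punch and drawing below 0.05 N and contact force between punch and tape below 0.05 N and contact force between punch and ink_jar below 0.05 N and contact force between punch and dropper below 0.05 N and contact force between punch and ink_dish below 0.05 N and contact force between punch and eraser below 0.05 N and contact force between punch and stapler below 0.05 N and contact force between punch and tumbler below 0.05 N and distance of each of tape, ink_jar, dropper, ink_dish, eraser, stapler, tumbler from where it was at the start of the episode below 0.03 m); the arm keeps its last pose, push and grip.
It fails at once if the punch is dragged: it touches the drawing 25 mm or more away from where it stood (contact force between punch and drawing above 0.2 N and distance of punch from where it was at the start of the episode above 0.025 m).
It fails at once if the punch is tipped by more than 0.35 rad (20 degrees) (angle between punch's own z axis and vertical above 0.35 rad).
It fails at once if a bystander is moved by more than 30 mm (distance of any of tape, ink_jar, dropper, ink_dish, eraser, stapler, tumbler from where it was at the start of the episode above 0.03 m).
It also fails if it takes over 42 s, if anything falls off the work surface, if the arm or the gripper's body presses on something with over 40 N, if the wrist force passes 120 N, or if a joint passes its speed limit or range.

## Robot

A 6-joint arm with a two-finger parallel gripper is mounted at the origin on the work surface. World frame = base frame: x ahead of the robot, y to its left, z up, the work surface at z = 0. Lengths are in mm, angles in rad, forces in N, time in s.
With the tool pointing down it reaches from about 350 to 850 mm from the base axis. Payload 8.1 kg.
Tool frame: the origin (TCP) lies between the finger pads; the fingertips stand 8 mm ahead of it and the grasp point (between the pads) lies 11 mm behind it; z points along the fingers, y is the direction in which the jaws open and shut (so a half turn about z gives the same grasp; the last joint's range is limited). The gripper opens to 93 mm and grips with 3 to 60 N. Pads are 15 mm wide; open, the fingers measure 128 mm over their backs; the gripper's body (75 mm by 188 mm) begins 65 mm behind the grasp point.
Start: joints at [-1.409, 0.13, 1.488, -0, 1.523, -0.085], TCP at [146.602, -581.819, 226.635] pointing down, gripper open.
Joint ranges: [-2.96, 2.96], [-0.89, 2.26], [0.02, 2.5], [-1.34, 4.48], [0, 2.73], [-2.66, 2.66]. Speed limits (rad/s): [2.39, 2.39, 2.79, 3.14, 3.14, 3.14].

## Interface

Orientations are given as a unit quaternion [w, x, y, z].
In Python, from rig import ctrl gives the robot as it stands. The module is installed in compiled form; this text tells all that it offers.
- The arm moves only by the tool arm_command, never from a script. Its argument "motion" is a list of rows, each a list of 6 numbers: the shift along the tool's x, y, z in cm, then the turn, a rotation vector about the tool's x, y, z in rad. In form: [[dx, dy, dz, ax, ay, az], ...]. A call has 1 to 12 rows; each row shifts and turns the pose as measured when the row begins, along the tool's axes as they then stand; what a row does not reach is not made up. A row lasts 1/8 s, in which the tool goes at most 62.5 mm and 10.7 degrees, less where a joint would pass 70% of its speed; a pose out of reach is approached as far as the arm can. A call with a gripper value outside its range is refused whole. "grip" is the opening, from 0 (shut) to 1 (fully open), set as the call begins (left out, the last holds). The fingers move at their own pace and stop on an object; "grip_force" is the grip in N (left out, the last holds). Time passes only in rows, so rows that do not move let the fingers close. It gives the time, the measured TCP pose, the force and the opening at its end, in the units of the state.
- ctrl.get_obs(): the state, without advancing time (a new reading comes with each control period).
- ctrl.read_camera(name): name is "scene" or "top" or "wrist"; returns a dict with "pixels" (480x640x3 uint8, red, green, blue), "mtx" (3x3 intrinsics, pixels), "R" (3x3) and "t" (3): a world point X has camera coordinates R X + t. Camera axes: x right, y down, z forward; pixel columns grow to the right and rows downward; lengths in mm; the calibration is good to about 2 mm. A picture is of the moment at which its call begins. There is no depth.
- ctrl.sign_off(): hands the job in, once; it reports no verdict.
The state is a dict: "clock": time; "joint_positions": joint angles; "dq": joint speeds; "joint_efforts": joint torques, N m; "tcp_pos": TCP position; "tool_rot": TCP orientation; "wrist_force": force on the tool from outside, world axes, zero at the start; "torque": the same for the moment, N m; "opening": finger opening in mm.
Only numpy, scipy, OpenCV 4.12 (cv2) and the standard library are available. Lean on these libraries where they do the work, as an engineer would, in place of code of your own. Each camera call takes 0.05 s, during which the arm holds its last target.

## Working session

There is one attempt and no reset: what is moved stays moved. The work goes in short steps, Python scripts to look and compute and a tool call to move; the robot and the scene stay as the last step left them, time stands still between calls to the robot, and variables do not carry over. Pictures are saved under pics/ and viewed, and the job is handed in when it is done.

Besides the shell and the picture viewer there is one more tool, called after "Emit:" as name([rows], argument=value, ...), one row to a line, values as JSON. arm_command: Moves the arm, as the interface text tells. Its arguments: {"type":"object","properties":{"motion":{"type":"array"},"grip":{"type":"number"},"grip_force":{"type":"number"}},"required":["motion"]}

```bash
mkdir -p pics; python3 - <<'E'
from rig import ctrl
import cv2
print(ctrl.get_obs())
for n in ["scene","top","wrist"]:
    c=ctrl.read_camera(n); cv2.imwrite(f"pics/{n}0.png",c["pixels"][:,:,::-1]); print(n,c["mtx"],c["R"],c["t"])
E
```

```text
{'clock': 0.0, 'joint_positions': array([-1.40940417e+00,  1.31155623e-01,  1.48926066e+00,  1.54812079e-05,
        1.52299012e+00, -8.53683060e-02]), 'dq': array([-0.00041078,  0.00126064, -0.00134475, -0.00015168,  0.00068133,
       -0.00059106]), 'joint_efforts': array([-2.61284576e-04, -5.59837747e+01, -4.91761243e+01,  7.69228558e-02,
        3.57671699e-02, -1.38924875e-04]), 'tcp_pos': array([ 146.51612184, -581.2741978 ,  225.60096505]), 'tool_rot': array([-9.06515013e-04,  9.92397948e-01,  1.23067016e-01, -2.67379775e-05]), 'wrist_force': array([ 1.45960752, -0.02777494, -0.29071125]), 'torque': array([ 0.00978831, -0.01112557,  0.02569468]), 'opening': 92.9557756007461}
scene [[497.93598819   0.         314.2262736 ]
 [  0.         497.93598819 243.51498966]
 [  0.           0.           1.        ]] [[-0.82378655  0.56678628  0.0113593 ]
 [ 0.39911796  0.59408875 -0.69840061]
 [-0.40259231 -0.57079933 -0.71561691]] [ 403.38725078 -113.18999752 1325.61519696]
top [[563.23177556   0.         304.99700684]
 [  0.         563.23177556 237.93895265]
 [  0.           0.           1.        ]] [[ 0.02330754 -0.9997182   0.00450336]
 [-0.99120837 -0.02369551 -0.13017099]
 [ 0.13024102 -0.0014298  -0.99148133]] [  -1.81933646  509.31741591 1262.63699665]
wrist [[350.47694989   0.         317.89397275]
 [  0.         350.47694989 236.23463335]
 [  0.           0.           1.        ]] [[ 0.24455042 -0.96963341 -0.00247651]
 [-0.94019196 -0.2377481   0.24395679]
 [-0.23713744 -0.05733134 -0.96978294]] [-599.46970857  -29.82589032  389.63732132]
```

View pics/scene0.png

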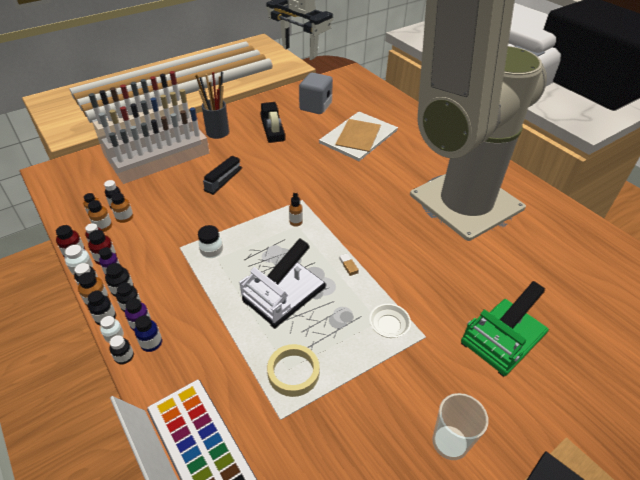

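View pics/top0.png

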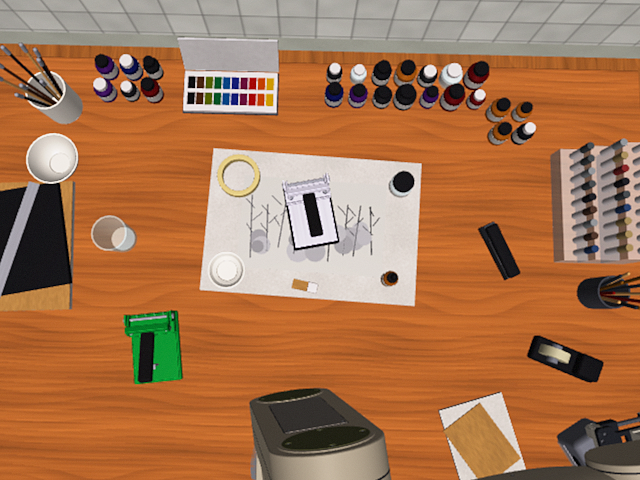

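The scene view shows the punch at about (284,282), with its handle raised towards the robot. In the top view the punch is at about (312,212). The green decoy sits apart from it at (155,347). I'll enlarge the punch.

```bash
python3 - <<'E'
import cv2
a=cv2.imread("pics/top0.png")[165:260,260:360]; cv2.imwrite("pics/topz.png",cv2.resize(a,None,fx=6,fy=6,interpolation=cv2.INTER_CUBIC))
a=cv2.imread("pics/scene0.png")[230:335,225:345]; cv2.imwrite("pics/scenez.png",cv2.resize(a,None,fx=5.5,fy=5.5,interpolation=cv2.INTER_CUBIC))
E
```

```text
(no output)
```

View pics/topz.png

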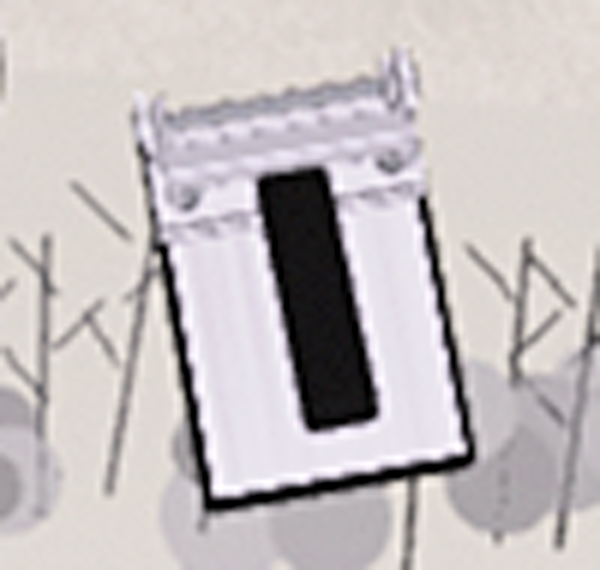

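View pics/scenez.png

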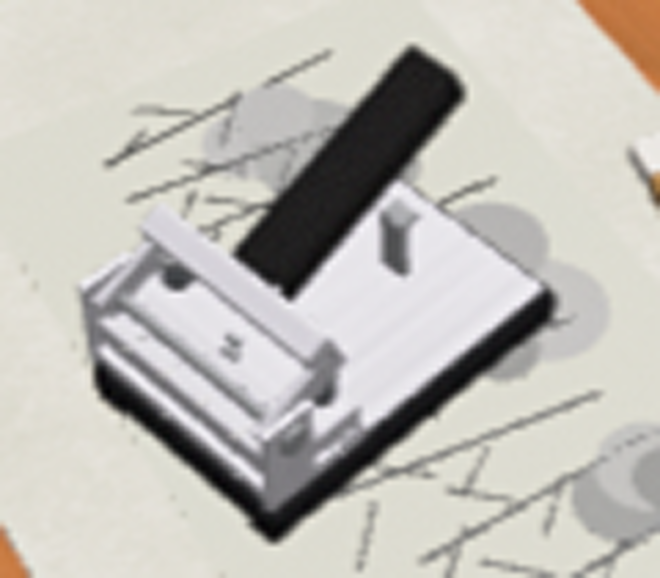

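View pics/wrist0.png

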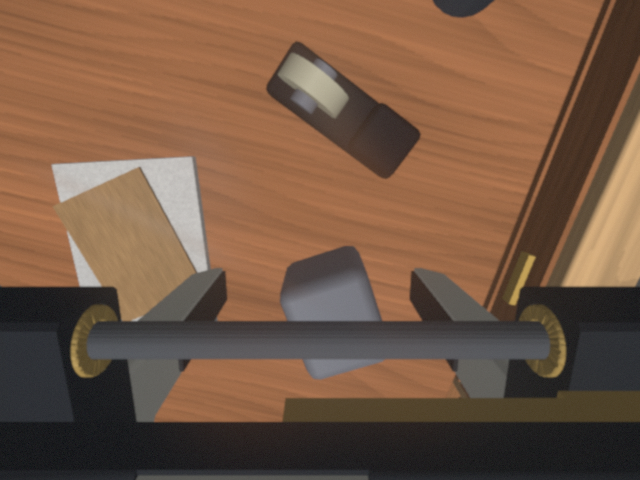

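```bash
cat > h.py <<'E'
import numpy as np, cv2
from scipy.optimize import least_squares
def cams(): 
    from rig import ctrl
    return {n:ctrl.read_camera(n) for n in ["scene","top"]}
def proj(c,X):
    p=(c["R"]@np.atleast_2d(X).T).T+c["t"]; q=(c["mtx"]@p.T).T; return q[:,:2]/q[:,2:]
def hp(d,h,a=.42):  # handle frame -> punch x,z
    return 52-d*np.cos(a)+h*np.sin(a), 58+d*np.sin(a)+h*np.cos(a)
def pw(P,s):
    P=np.atleast_2d(P).astype(float); c,n=np.cos(s[2]),np.sin(s[2])
    return np.c_[s[0]+c*P[:,0]-n*P[:,1], s[1]+n*P[:,0]+c*P[:,1], P[:,2]+3]
E
cat > fit.py <<'E'
from h import *
C=cams()
T=lambda u,v:(260+u/6,165+v/6); S=lambda u,v:(225+u/5.5,230+v/5.5)
def H(d,h,y): x,z=hp(d,h); return (x,y,z)
obs=[("top",(-92,54,4),T(210,508)),("top",(-92,-54,4),T(472,460)),
("top",H(144,-7,14),T(308,432)),("top",H(144,-7,-14),T(375,420)),
("scene",(64,54,4),S(275,540)),("scene",(64,-54,4),S(100,393)),("scene",(-92,54,16),S(552,295)),
("scene",H(144,11,14),S(466,90)),("scene",H(144,11,-14),S(413,45)),("scene",H(36,11,14),S(290,297))]
f=lambda s:np.concatenate([proj(C[n],pw(P,s))[0]-np.array(o) for n,P,o in obs])
r=least_squares(f,[600,0,.15],loss="soft_l1",x_scale=[10,10,.1])
print(r.x); print(np.round(r.fun.reshape(-1,2),1))
s=r.x
for n,(x0,y0,w,h,k) in {"top":(260,165,100,95,6),"scene":(225,230,120,105,5.5)}.items():
    im=cv2.resize(C[n]["pixels"][y0:y0+h,x0:x0+w,::-1].copy(),None,fx=k,fy=k,interpolation=cv2.INTER_CUBIC)
    P=[(-92,54,0),(-92,-54,0),(64,54,0),(64,-54,0),(-92,54,23),(-92,-54,23),(64,54,23),(16,52,46),(16,-52,46),(52,52,68),(52,-52,68)]+[H(d,h_,y) for d in (36,144) for h_ in (-7,11) for y in (14,-14)]
    for i,q in enumerate(proj(C[n],pw(P,s))):
        q=((q-[x0,y0])*k).astype(int); cv2.circle(im,tuple(map(int,q)),3,(0,0,255) if i<4 else (0,160,0) if i<11 else (255,0,0),-1)
    cv2.imwrite(f"pics/{n}_fit.png",im)
x,z=hp(132,11); print("end up",pw((x,0,z),s)); print("end down",pw((-80,0,69),s),"bal",pw((-10,0,60),s))
for n,c in C.items(): print(n,-c["R"].T@c["t"])
E
python3 fit.py
```

```text
[5.83473952e+02 4.54049339e+00 2.20674201e-01]
[[-1.8  1. ]
 [-0.3  0.1]
 [-1.6  0.4]
 [-0.1 -0.1]
 [ 1.1  1.5]
 [-2.  -0.4]
 [ 1.4 -0.2]
 [-1.3 -3. ]
 [-1.4 -1.4]
 [-2.8 -0.1]]
end up [[520.98459822  -9.47758355 124.86835815]]
end down [[505.41394421 -12.97050855  72.        ]] bal [[573.716451     2.35161815  63.        ]]
scene [911.16364211 595.27081022 864.99848546]
top [ 340.43495981   12.05503617 1318.18755862]
```

View pics/top_fit.png

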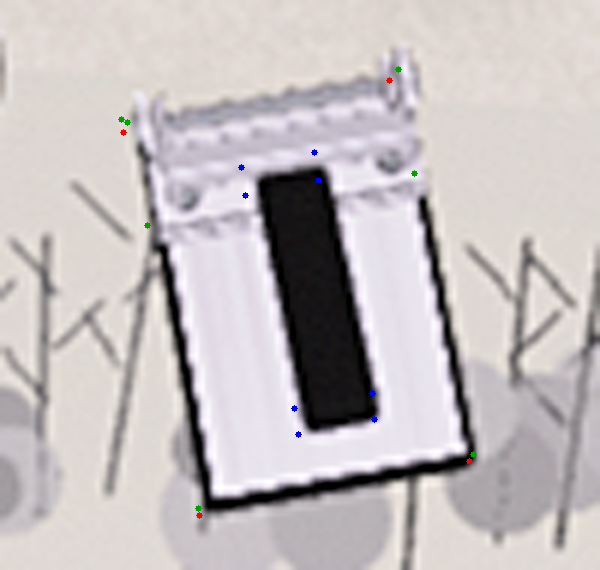

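View pics/scene_fit.png

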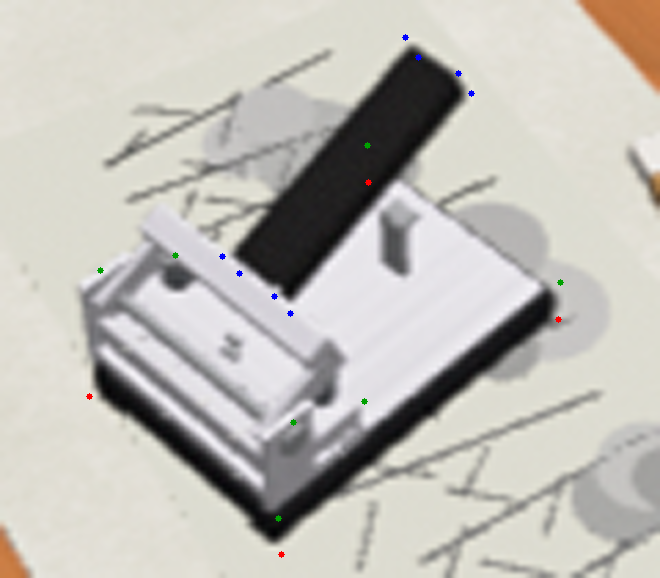

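Those fitted points sit slightly outside the visible edges. I'll check the calibration against the drawing, whose size is known, then refit with symmetric silhouettes.

```bash
cat > cal.py <<'E'
from h import *
C=cams()
def ray(c,uv,z):
    d=c["R"].T@np.linalg.inv(c["mtx"])@np.array([uv[0],uv[1],1.]); o=-c["R"].T@c["t"]; return o+d*(z-o[2])/d[2]
for n in C:
    im=C[n]["pixels"]; hsv=cv2.cvtColor(im,cv2.COLOR_RGB2HSV)
    m=((hsv[...,1]<60)&(hsv[...,2]>150)).astype(np.uint8)
    k,l,st,_=cv2.connectedComponentsWithStats(m)
    px=(250,230) if n=="top" else (330,350)
    # component nearest
    lab=l[280,330] if n=="top" else l[390,300]
    comp=(l==lab).astype(np.uint8); cs,_=cv2.findContours(comp,cv2.RETR_EXTERNAL,cv2.CHAIN_APPROX_NONE)
    cc=max(cs,key=cv2.contourArea); hull=cv2.convexHull(cc)
    q=cv2.approxPolyDP(hull,8,True).reshape(-1,2); print(n,st[lab],q.tolist())
    W=np.array([ray(C[n],p,3) for p in q]); print(np.round(W,1)); print(np.round(np.linalg.norm(W-np.roll(W,-1,0),axis=1),1), W.mean(0))
E
python3 cal.py
```

```text
scene [     0      0    640    480 262140] [[639, 0], [639, 479], [2, 478], [0, 0]]
[[-1757.4  -560.6     3. ]
 [  287.7   661.5     3. ]
 [ 1158.6    65.4     3. ]
 [  735.  -2161.      3. ]]
[2382.4 1055.4 2266.4 2962. ] [ 105.97119023 -498.66791625    3.        ]
top [  200   148   222   158 26771] [[213, 149], [420, 163], [414, 304], [200, 289]]
[[ 723.4  236.2    3. ]
 [ 701.1 -261.5    3. ]
 [ 364.6 -246.4    3. ]
 [ 387.6  251.5    3. ]]
[498.2 336.8 498.4 336.1] [544.1901457  -5.0515248   3.       ]
```

```bash
cat > fit2.py <<'E'
from h import *
import sys
C=cams()
def ray(c,uv,z):
    d=c["R"].T@np.linalg.inv(c["mtx"])@np.array([uv[0],uv[1],1.]); o=-c["R"].T@c["t"]; return o+d*(z-o[2])/d[2]
W=np.array([ray(C["scene"],p,3) for p in [(181,248),(308,205),(424,335),(281,417)]]);print("drawing from scene",np.round(W,1).tolist(),W.mean(0))
a=.42
def hull_mask(n,s,shrink,shape,k,x0,y0,d0):
    P=[]
    for d in (d0,144-shrink):
        for h in (-7,11):
            for y in (14-shrink,-14+shrink):
                x,z=hp(d,h,a); P.append((x,y,z))
    q=(proj(C[n],pw(P,s))+.5-[x0,y0])*k
    m=np.zeros(shape,np.uint8); cv2.fillConvexPoly(m,cv2.convexHull(np.round(q*16).astype(np.int32)),1,shift=4); return m
M={}
for n,(x0,y0,w,h,seed) in {"top":(290,180,45,65,(311,215)),"scene":(255,230,70,65,(290,262))}.items():
    g=cv2.cvtColor(C[n]["pixels"],cv2.COLOR_RGB2GRAY)[y0:y0+h,x0:x0+w]
    m=(cv2.resize(g,None,fx=6,fy=6,interpolation=cv2.INTER_CUBIC)<115).astype(np.uint8)
    k,l=cv2.connectedComponents(m); m=(l==l[(seed[1]-y0)*6,(seed[0]-x0)*6]).astype(np.uint8)
    M[n]=(m,x0,y0)
from scipy.optimize import minimize
def cost(p,names):
    s=p[:3]; t=0
    for n in names:
        m,x0,y0=M[n]; g=hull_mask(n,s,p[3],m.shape,6,x0,y0,36+max(0,p[4]) if n=="top" else 36+max(0,p[5]))
        t+=1-(m&g).sum()/max(1,(m|g).sum())
    return t
for names in (["top"],["scene"],["top","scene"]):
    best=None
    for x in (575,583,591):
        r=minimize(cost,[x,4,.2,1,1,3],args=(names,),method="Nelder-Mead",options=dict(initial_simplex=np.array([[x,4,.2,1,1,3]]+[[x+(i==0)*8,4+(i==1)*8,.2+(i==2)*.05,1+(i==3)*1.5,1+(i==4)*3,3+(i==5)*5] for i in range(6)]),maxiter=1500))
        if best is None or r.fun<best.fun: best=r
    print(names,np.round(best.x,3),best.fun)
s=best.x[:3]; np.save("pose.npy",s)
for n,(x0,y0,w,h,k) in {"top":(260,165,100,95,6),"scene":(225,230,120,105,5.5)}.items():
    im=cv2.resize(C[n]["pixels"][y0:y0+h,x0:x0+w,::-1].copy(),None,fx=k,fy=k,interpolation=cv2.INTER_CUBIC)
    P=[(-92,54,0),(-92,-54,0),(64,54,0),(64,-54,0),(-92,54,23),(-92,-54,23),(64,54,23),(16,52,46),(16,-52,46),(52,52,68),(52,-52,68)]+[(hp(d,hh)[0],y,hp(d,hh)[1]) for d in (36,144) for hh in (-7,11) for y in (14,-14)]
    for i,q in enumerate(proj(C[n],pw(P,s))+.5):
        q=((q-[x0,y0])*k).astype(int); cv2.circle(im,tuple(map(int,q)),3,(0,0,255) if i<4 else (0,160,0) if i<11 else (255,0,0),-1)
    cv2.imwrite(f"pics/{n}_fit2.png",im)
x,z=hp(132,11); print("end up",pw((x,0,z),s)); print("end down",pw((-80,0,69),s),"bal",pw((-10,0,60),s))
E
python3 fit2.py
```

```text
drawing from scene [[698.8, -257.4, 3.0], [359.9, -217.4, 3.0], [387.8, 250.3, 3.0], [723.8, 234.5, 3.0]] [542.59654911   2.52951447   3.        ]
['top'] [5.84408e+02 2.25700e+00 2.05000e-01 1.03100e+00 4.63300e+00 5.35000e+00] 0.018787447953691472
['scene'] [5.82133e+02 1.42200e+00 1.98000e-01 2.69700e+00 2.82500e+00 2.34000e+00] 0.021659942814617472
['top', 'scene'] [5.84346e+02 2.31900e+00 2.05000e-01 1.21500e+00 4.59000e+00 4.66500e+00] 0.10423593669073228
end up [[521.64761356 -10.7311779  124.86835815]]
end down [[506.02478726 -13.98280667  72.        ]] bal [[5.74556154e+02 2.80845703e-01 6.30000000e+01]]
```

Both cameras agree to about 2 mm: the punch is at roughly (583.5, 2), yaw 0.203. I'll take that pose and move.

```bash
cat > go.py <<'E'
import sys
from h import *
from rig import ctrl
from scipy.spatial.transform import Rotation as Ro
S=np.array([583.5,2.0,.203])
def report(target, yaw=None):
    o=ctrl.get_obs(); q=o["tool_rot"]; R=Ro.from_quat([q[1],q[2],q[3],q[0]]).as_matrix()
    yaw=S[2] if yaw is None else yaw
    d=R.T@(np.array(target)-o["tcp_pos"])/10
    Rt=np.array([[np.cos(yaw),np.sin(yaw),0],[np.sin(yaw),-np.cos(yaw),0],[0,0,-1]])
    rv=Ro.from_matrix(R.T@Rt).as_rotvec()
    print("t",o["clock"],"tcp",np.round(o["tcp_pos"],1),"F",np.round(o["wrist_force"],1),"open",round(o["opening"],1),"maxdq",abs(o["dq"]).max().round(3))
    print("target",np.round(target,1),"need cm",np.round(d,2),"rot",np.round(rv,3),"dist",np.linalg.norm(d).round(2)); return d,rv
def tcp_for(px,py,pz): # punch-frame point, world TCP
    return pw((px,py,pz),S)[0]
E
python3 - <<'E'
from go import *
for d in (125,): 
  for a in (.42,.3,.2,.1,.06,0): print(a,hp(d,11,a))
report(tcp_for(-57.6,0,160))
E
```

```text
0.42 (np.float64(-57.650752555383264), np.float64(119.01403497588166))
0.3 (np.float64(-64.16633886742602), np.float64(105.44872721304911))
0.2 (np.float64(-68.32295959140953), np.float64(93.61439870563632))
0.1 (np.float64(-71.27735307663811), np.float64(81.42422289891181))
0.06 (np.float64(-72.11546342062664), np.float64(76.47570674921782))
0 (np.float64(-73.0), np.float64(69.0))
t 0.45 tcp [ 146.6 -581.8  226.6] F [ 0.1 -0.2 -0.2] open 93.0 maxdq 0.001
target [527.1  -9.6 163. ] need cm [ 50.87 -46.19   6.36] rot [-0.    -0.     0.044] dist 69.01
```

Emit:
arm_command([
  [2,-1.8,0.1,0,0,0],
  [3.8,-3.4,0.3,0,0,0],
  [3.8,-3.4,0.3,0,0,0],
  [3.8,-3.4,0.3,0,0,0],
  [3.8,-3.4,0.3,0,0,0],
  [3.8,-3.4,0.3,0,0,0],
  [3.8,-3.4,0.3,0,0,0],
  [3.8,-3.4,0.3,0,0,0],
  [3.8,-3.4,0.3,0,0,0],
  [3.8,-3.4,0.3,0,0,0.02],
  [3.8,-3.4,0.3,0,0,0.02],
  [3,-2.8,0.2,0,0,0],
], grip=0, grip_force=30)

```text
clock: 1.95
tcp_pos: [480.8, -92.6, 194.4]
tool_rot: [0.003, 0.995, 0.099, 0.003]
wrist_force: [0.1, -1.6, -0.2]
opening: 0.2
```

```bash
python3 - <<'E'
from go import *
report(tcp_for(-57.6,0,160))
E
```

```text
t 1.95 tcp [480.8 -92.6 194.4] F [ 0.1 -1.6 -0.2] open 0.2 maxdq 0.677
target [527.1  -9.6 163. ] need cm [ 6.17 -7.23  3.12] rot [ 0.006 -0.005 -0.004] dist 10.0
```

Emit:
arm_command([
  [2,-2.5,1,0,0,0],
  [2,-2.5,1,0,0,0],
  [1,-1,0.5,0,0,0],
  [0,0,0,0,0,0],
  [0,0,0,0,0,0],
])

```text
clock: 2.58
tcp_pos: [520.1, -20.3, 169.4]
tool_rot: [0.003, 0.995, 0.102, 0.003]
wrist_force: [1.2, -0.8, -1.0]
opening: 0.9
```

```bash
python3 - <<'E'
from go import *
report(tcp_for(-57.6,0,137))
for n in ["top","scene"]:
    c=ctrl.read_camera(n); im=c["pixels"][:,:,::-1]
    im=im[150:300,210:410] if n=="top" else im[180:340,200:400]
    cv2.imwrite(f"pics/{n}_a.png",cv2.resize(im,None,fx=3.5,fy=3.5))
E
```

```text
t 2.575 tcp [520.1 -20.3 169.4] F [ 1.2 -0.8 -1. ] open 0.9 maxdq 0.004
target [527.1  -9.6 140. ] need cm [ 0.88 -0.93  2.94] rot [ 0.008 -0.006  0.001] dist 3.2
```

View pics/scene_a.png

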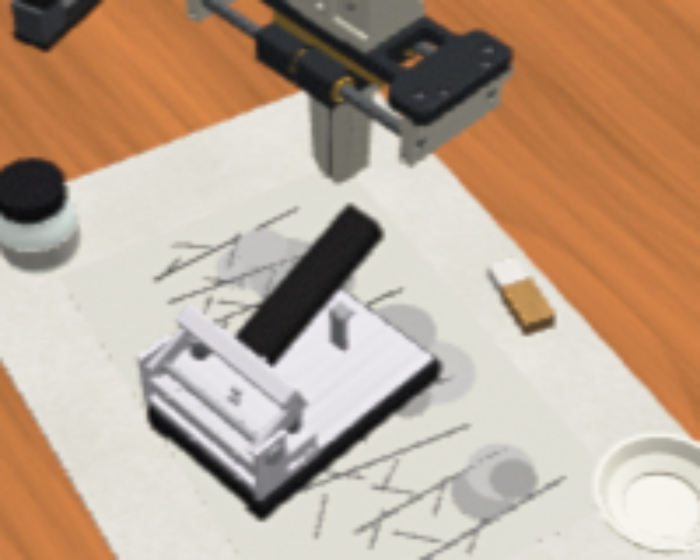

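The shut fingertips at (340,178) hang behind and above the handle's free end at (355,215), and the punch hasn't moved. I'll line up closer.

Emit:
arm_command([
  [0.5,-0.5,1,-0.008,0.006,0],
  [0.4,-0.4,1.0,0,0,0],
  [0,0,0.4,0,0,0],
  [0,0,0,0,0,0],
])

```text
clock: 3.18
tcp_pos: [527.5, -10.7, 143.7]
tool_rot: [0.007, 0.995, 0.1, 0.007]
wrist_force: [0.8, 0.7, 1.0]
opening: 0.4
```

```bash
python3 - <<'E'
from go import *
report(tcp_for(-57.6,0,137))
for n in ["top","scene"]:
    c=ctrl.read_camera(n); im=c["pixels"][:,:,::-1]
    im=im[165:260,260:360] if n=="top" else im[210:340,220:360]
    cv2.imwrite(f"pics/{n}_b.png",cv2.resize(im,None,fx=4.5,fy=4.5))
E
```

```text
t 3.175 tcp [527.5 -10.7 143.7] F [0.8 0.7 1. ] open 0.4 maxdq 0.004
target [527.1  -9.6 140. ] need cm [-0.02 -0.12  0.37] rot [ 0.016 -0.013 -0.002] dist 0.39
```

View pics/scene_b.png

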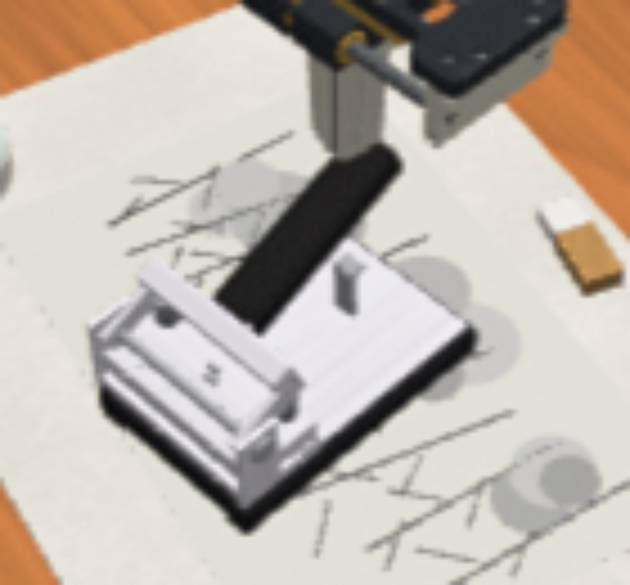

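View pics/top_b.png

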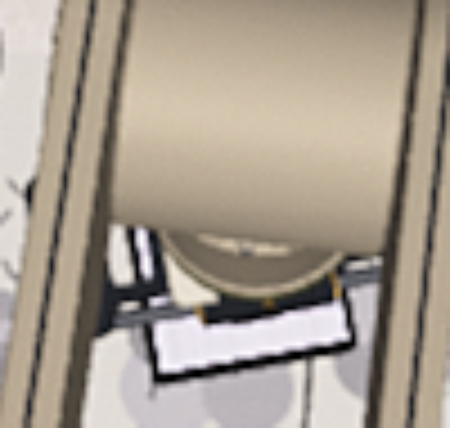

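Emit:
arm_command([
  [0,-0.1,0.4,0.016,-0.013,0],
  [0,0,0.5,0,0,0],
  [-0.2,0,0.6,0,0,0],
  [-0.2,0,0.6,0,0,0],
  [-0.2,0,0.6,0,0,0],
])

```text
clock: 3.9
tcp_pos: [523.1, -11.5, 118.7]
tool_rot: [0.0, 0.995, 0.1, 0.002]
wrist_force: [-1.9, 0.0, 7.7]
opening: 0.4
```

```bash
python3 - <<'E'
from go import *
report(tcp_for(-73,0,79))
for n in ["top","scene"]:
    c=ctrl.read_camera(n); im=c["pixels"][:,:,::-1]
    im=im[165:260,260:360] if n=="top" else im[210:340,220:360]
    cv2.imwrite(f"pics/{n}_c.png",cv2.resize(im,None,fx=4.5,fy=4.5))
E
```

```text
t 3.9 tcp [523.1 -11.5 118.7] F [-1.9  0.   7.7] open 0.4 maxdq 0.089
target [512.  -12.7  82. ] need cm [-1.12 -0.11  3.67] rot [ 0.001 -0.003 -0.003] dist 3.84
```

View pics/scene_c.png

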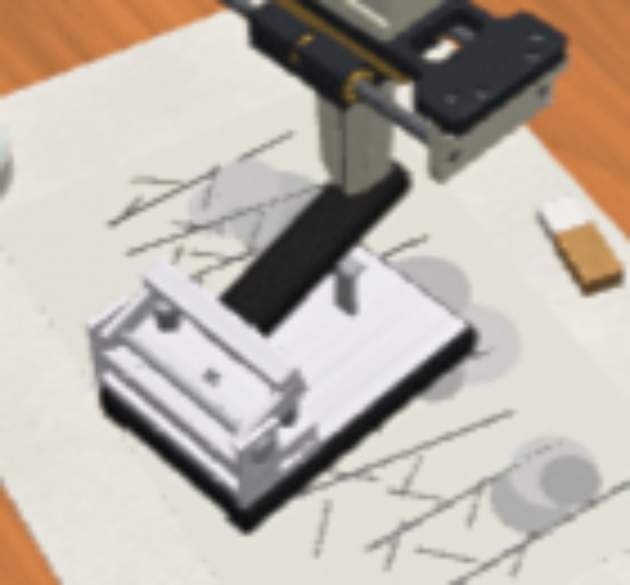

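The fingertips at (365,185) are on the handle and it's swinging down with about 8 N. The punch body hasn't moved.

Emit:
arm_command([
  [-0.2,0,0.7,0,0,0],
  [-0.2,0,0.7,0,0,0],
  [-0.2,0,0.7,0,0,0],
  [-0.2,0,0.6,0,0,0],
  [-0.1,0,0.5,0,0,0],
  [0,0,0,0,0,0],
])

```text
clock: 4.75
tcp_pos: [514.5, -13.4, 87.4]
tool_rot: [0.0, 0.995, 0.1, 0.003]
wrist_force: [0.2, -0.7, -0.1]
opening: 0.3
```

```bash
python3 - <<'E'
from go import *
report(tcp_for(-73,0,79))
for n in ["top","scene"]:
    c=ctrl.read_camera(n); im=c["pixels"][:,:,::-1]
    im=im[165:260,260:360] if n=="top" else im[210:340,220:360]
    cv2.imwrite(f"pics/{n}_d.png",cv2.resize(im,None,fx=4.5,fy=4.5))
E
```

```text
t 4.75 tcp [514.5 -13.4  87.4] F [ 0.2 -0.7 -0.1] open 0.3 maxdq 0.004
target [512.  -12.7  82. ] need cm [-0.24 -0.12  0.53] rot [ 0.001 -0.005 -0.003] dist 0.6
```

View pics/scene_d.png

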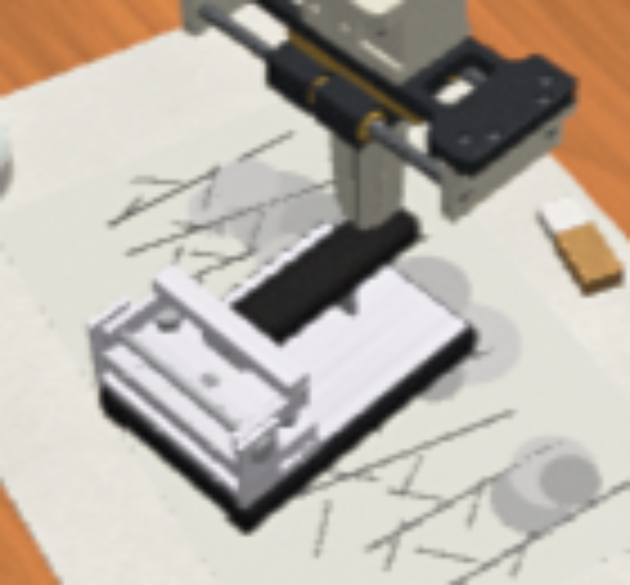

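The handle lies level, away from the fingertips, and the force is zero, so the catch has snapped. I'll go up, open and move over the balance point.

Emit:
arm_command([
  [0,0,-2,0,0,0],
  [0,0,-2.5,0,0,0],
  [2,0,0,0,0,0],
  [2.5,0,0,0,0,0],
  [2,0,0,0,0,0],
  [0,0,0,0,0,0],
  [0,0,0,0,0,0],
], grip=1)

```text
clock: 5.72
tcp_pos: [579.1, -0.7, 134.3]
tool_rot: [0.001, 0.995, 0.1, 0.002]
wrist_force: [-0.5, 0.0, -0.6]
opening: 66.0
```

```bash
python3 - <<'E'
from go import *
report(tcp_for(-10,0,49))
for n in ["top","scene","wrist"]:
    c=ctrl.read_camera(n); im=c["pixels"][:,:,::-1]
    if n=="scene": im=im[180:340,200:380]
    cv2.imwrite(f"pics/{n}_e.png",im if n!="scene" else cv2.resize(im,None,fx=4,fy=3.7))
    s=S
    if n=="wrist":
        print(-c["R"].T@c["t"])
        im=im.copy()
        for p in proj(c,pw([(-92,0,69),(-92,14,69),(-92,-14,69),(16,14,69),(16,-14,69),(-10,0,60),(-92,54,20),(-92,-54,20)],s)): print(p); cv2.circle(im,tuple(int(v) for v in p),4,(0,0,255),-1)
        cv2.imwrite("pics/wrist_e.png",im)
E
```

```text
t 5.725 tcp [579.1  -0.7 134.3] F [-0.5  0.  -0.6] open 66.0 maxdq 0.005
target [573.7  -0.   52. ] need cm [-0.55 -0.18  8.23] rot [ 0.002 -0.004 -0.003] dist 8.25
[643.35095555  11.91386206 292.71685298]
[314.93159345 369.34272986]
[295.37226494 369.40435547]
[334.49043216 369.28110579]
[292.28917331 221.38425233]
[335.90834964 221.25095481]
[314.4342766  255.96692157]
[251.93000765 334.53060416]
[378.76282604 334.13383432]
```

View pics/scene_e.png

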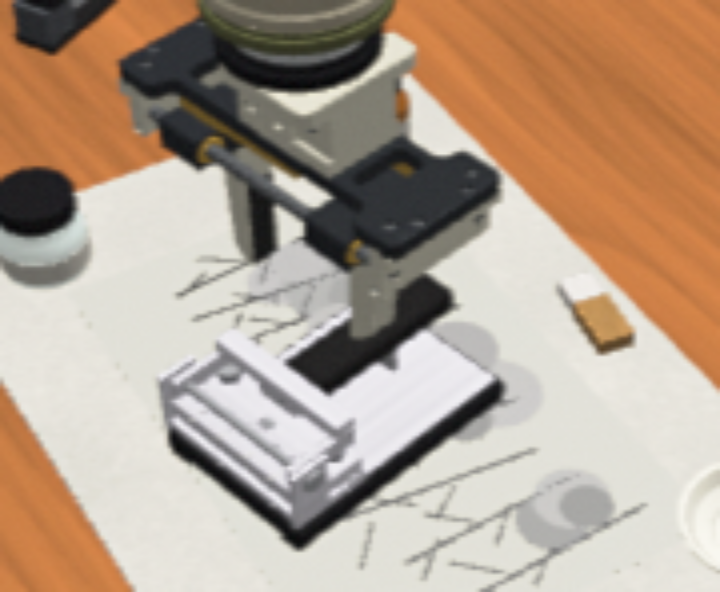

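View pics/wrist_e.png

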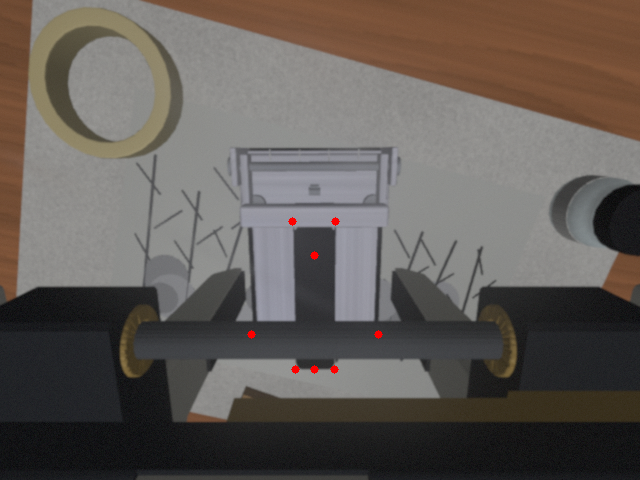

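In the wrist view the handle (columns 295–335, free end at row 369) falls on the projected level-handle points. So the pose is good and the handle is down. The fingers straddle it, so I'll descend.

Emit:
arm_command([
  [-0.5,-0.2,0.5,0,0,0],
  [0,0,2,0,0,0],
  [0,0,2,0,0,0],
  [0,0,2,0,0,0],
  [0,0,1,0,0,0],
  [0,0,0,0,0,0],
])

```text
clock: 6.62
tcp_pos: [570.3, 0.2, 52.2]
tool_rot: [0.0, 0.995, 0.099, 0.001]
wrist_force: [-0.8, -1.0, 0.0]
opening: 93.3
```

```bash
python3 - <<'E'
from go import *
report(tcp_for(-10,0,49))
E
```

```text
t 6.625 tcp [5.703e+02 2.000e-01 5.220e+01] F [-0.8 -1.   0. ] open 93.3 maxdq 0.002
target [573.7  -0.   52. ] need cm [0.33 0.08 0.02] rot [ 0.001 -0.001 -0.004] dist 0.34
```

Emit:
arm_command([
  [0.3,0.1,0,0,0,0],
  [0,0,0,0,0,0],
  [0,0,0,0,0,0],
  [0,0,0,0,0,0],
  [0,0,0,0,0,0],
  [0,0,0,0,0,0],
  [0,0,0,0,0,0],
  [0,0,0,0,0,0],
], grip=0, grip_force=45)

```text
clock: 7.62
tcp_pos: [575.7, 0.0, 54.9]
tool_rot: [0.0, 0.995, 0.1, 0.003]
wrist_force: [0.6, -0.9, 0.6]
opening: 27.8
```

```bash
python3 - <<'E'
from go import *
report(tcp_for(-10,0,49))
for n in ["scene"]:
    c=ctrl.read_camera(n); im=c["pixels"][:,:,::-1]
    im=im[180:340,200:380]
    cv2.imwrite(f"pics/{n}_f.png",cv2.resize(im,None,fx=4,fy=3.7))
E
```

```text
t 7.625 tcp [575.7   0.   54.9] F [ 0.6 -0.9  0.6] open 27.8 maxdq 0.001
target [573.7  -0.   52. ] need cm [-0.19 -0.04  0.29] rot [ 0.001 -0.005 -0.003] dist 0.35
```

View pics/scene_f.png

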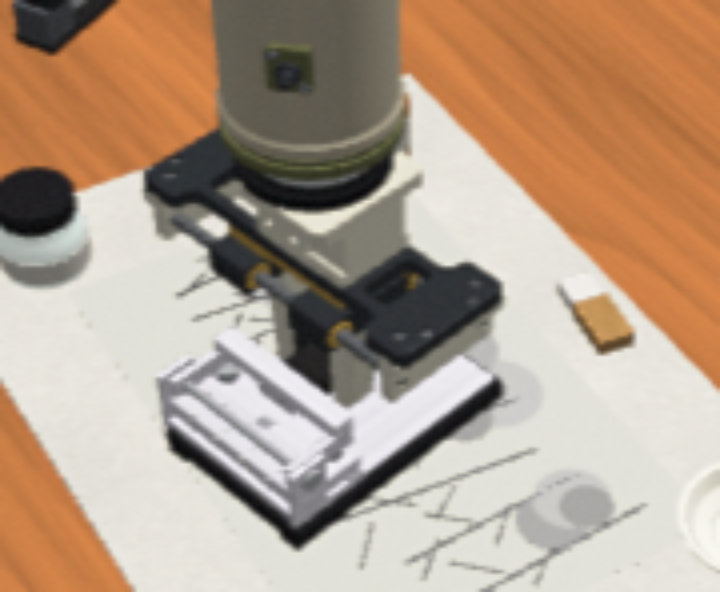

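Opening 27.8 mm matches the 28 mm bar, and the punch stands where it did. I'll lift a little first.

Emit:
arm_command([
  [0,0,-0.5,0,0,0],
  [0,0,-1,0,0,0],
  [0,0,-1,0,0,0],
  [0,0,0,0,0,0],
  [0,0,0,0,0,0],
])

```text
clock: 8.3
tcp_pos: [572.2, 0.1, 78.0]
tool_rot: [-0.0, 0.995, 0.1, -0.001]
wrist_force: [-0.4, 0.2, -8.8]
opening: 27.3
```

```bash
python3 - <<'E'
from go import *
report(tcp_for(-10,0,149)); print(ctrl.get_obs()["torque"])
for n in ["scene"]:
    c=ctrl.read_camera(n); im=c["pixels"][:,:,::-1]
    im=im[180:340,200:380]
    cv2.imwrite(f"pics/{n}_g.png",cv2.resize(im,None,fx=4,fy=3.7))
E
```

```text
t 8.3 tcp [5.722e+02 1.000e-01 7.800e+01] F [-0.4  0.2 -8.8] open 27.3 maxdq 0.004
target [573.7  -0.  152. ] need cm [ 0.13  0.03 -7.4 ] rot [-0.     0.001 -0.004] dist 7.4
[-0.00597015 -0.03973624  0.02490646]
```

View pics/scene_g.png

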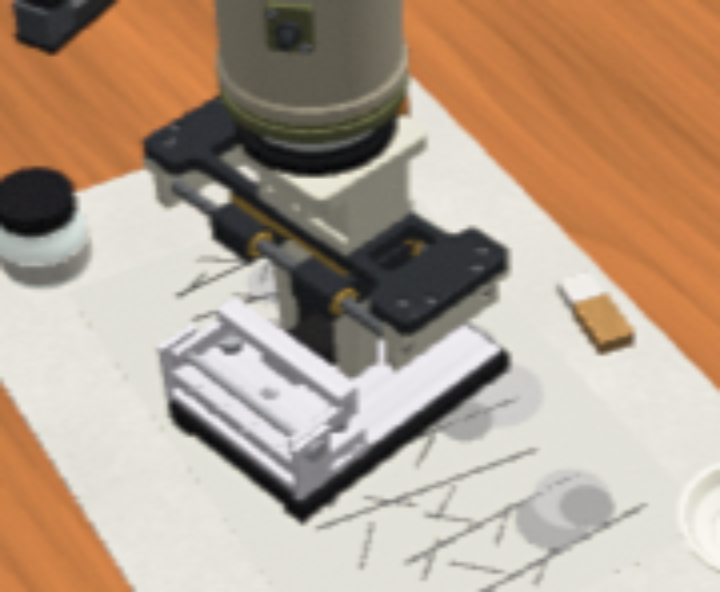

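The punch hangs level about 23 mm up (its bottom corner moved from (295,545) to (300,520)), carrying 8.8 N. I'll carry on up.

Emit:
arm_command([
  [0,0,-1,0,0,0],
  [0,0,-1.5,0,0,0],
  [0,0,-1.5,0,0,0],
  [0,0,-1.5,0,0,0],
  [0,0,-1.2,0,0,0],
  [0,0,-0.6,0,0,0],
  [0,0,0,0,0,0],
  [0,0,0,0,0,0],
  [0,0,0,0,0,0],
  [0,0,0,0,0,0],
])

```text
clock: 9.6
tcp_pos: [572.1, 0.1, 155.9]
tool_rot: [-0.0, 0.995, 0.099, -0.001]
wrist_force: [0.9, 0.5, -8.7]
opening: 27.5
```

```bash
python3 - <<'E'
from go import *
report(tcp_for(-10,0,149)); print(ctrl.get_obs()["torque"])
for n in ["scene","top","wrist"]:
    c=ctrl.read_camera(n); im=c["pixels"][:,:,::-1]
    if n=="scene": im=cv2.resize(im[130:340,180:430],None,fx=2.8,fy=2.8)
    cv2.imwrite(f"pics/{n}_h.png",im)
E
```

```text
t 9.6 tcp [5.721e+02 1.000e-01 1.559e+02] F [ 0.9  0.5 -8.7] open 27.5 maxdq 0.003
target [573.7  -0.  152. ] need cm [0.16 0.04 0.39] rot [-0.     0.002 -0.004] dist 0.42
[-0.01609757 -0.07513045  0.04435579]
```

View pics/scene_h.png

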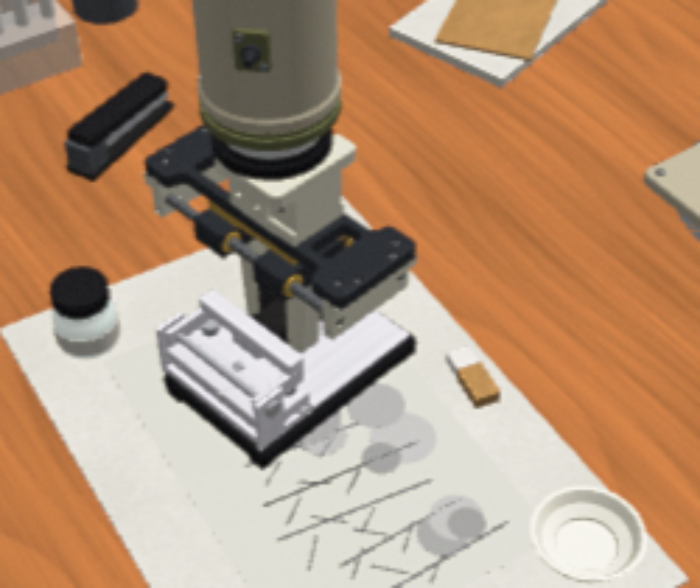

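View pics/wrist_h.png

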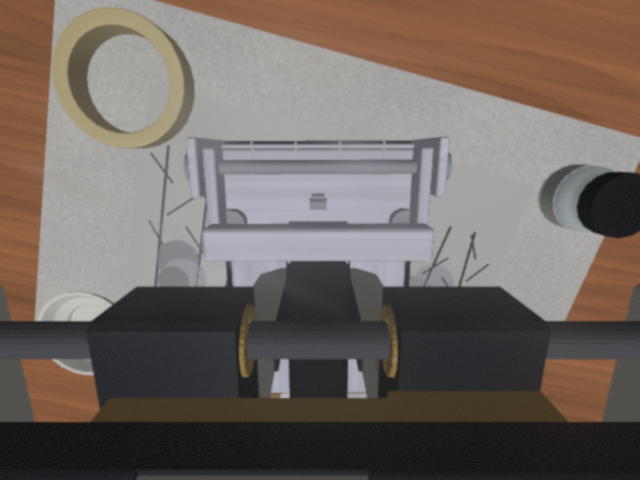

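View pics/top_h.png

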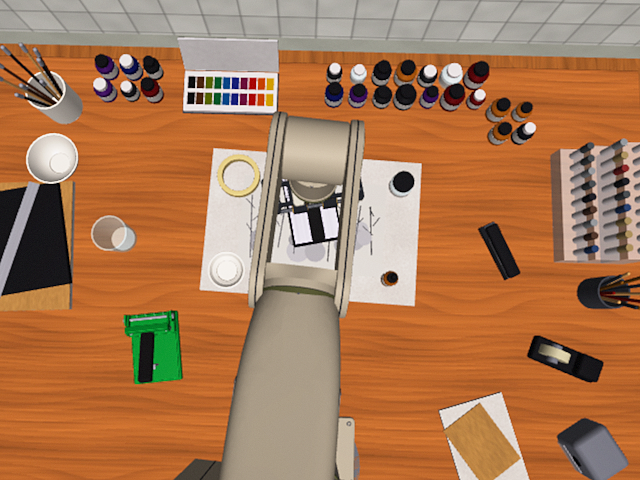

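The punch is level and well clear, with its near bottom corner at (262,463). The jar, eraser, dish, tape, dropper, stapler and tumbler are where they were. I'll check levelness numerically.

```bash
python3 - <<'E'
from go import *
c=ctrl.read_camera("scene")
obs=np.array([(262,463),(413,348),(168,385)])/2.8+[180,130]
P=[(64,54,4),(-92,54,8),(64,-54,6)]
for z in (95,101):
  for tilt in (-.1,-.05,0,.05,.1): # pitch about balance
    Q=[]
    for x,y,h in P:
        dx,dz=x+10,h-60; Q.append((-10+dx*np.cos(tilt)-dz*np.sin(tilt),y,60+dx*np.sin(tilt)+dz*np.cos(tilt)+z-3))
    d=proj(c,pw(Q,S))-obs; print(z,tilt,np.round(d,1).tolist())
for i in range(3): ctrl.read_camera("wrist"); report(tcp_for(-10,0,149))
E
```

```text
95 -0.1 [[1.4, 6.5], [1.7, -0.8], [-1.2, 4.4]]
95 -0.05 [[0.1, 6.3], [0.9, 1.2], [-2.5, 4.0]]
95 0 [[-1.0, 6.0], [0.0, 3.2], [-3.8, 3.6]]
95 0.05 [[-2.2, 5.6], [-0.9, 5.2], [-5.0, 3.1]]
95 0.1 [[-3.2, 5.1], [-1.9, 7.2], [-6.1, 2.4]]
101 -0.1 [[1.2, 4.6], [1.8, -2.8], [-1.5, 2.4]]
101 -0.05 [[0.0, 4.4], [1.0, -0.8], [-2.8, 2.1]]
101 0 [[-1.2, 4.1], [0.1, 1.2], [-4.1, 1.6]]
101 0.05 [[-2.3, 3.6], [-0.8, 3.2], [-5.3, 1.1]]
101 0.1 [[-3.4, 3.1], [-1.8, 5.2], [-6.4, 0.4]]
t 9.85 tcp [5.724e+02 1.000e-01 1.564e+02] F [ 0.4 -0.8 -8.9] open 27.6 maxdq 0.002
target [573.7  -0.  152. ] need cm [0.13 0.03 0.44] rot [-0.     0.001 -0.004] dist 0.46
t 9.9 tcp [572.4   0.  156.5] F [ 0.4 -0.2 -8.1] open 27.7 maxdq 0.003
target [573.7  -0.  152. ] need cm [0.12 0.03 0.45] rot [-0.     0.001 -0.004] dist 0.47
t 9.95 tcp [572.5   0.  156.5] F [-0.6 -0.1 -9.6] open 27.9 maxdq 0.003
target [573.7  -0.  152. ] need cm [0.12 0.03 0.45] rot [-0.     0.001 -0.004] dist 0.47
```

```bash
python3 - <<'E'
from go import *
c=ctrl.read_camera("scene")
P=[(64,54,4),(-92,54,8),(64,-54,6)]
o0=np.array([(275,540),(552,303),(100,388)])/5.5+[225,230]
o1=np.array([(262,463),(413,348),(168,385)])/2.8+[180,130]
b=proj(c,pw(P,S))-o0; print(b.round(1).tolist())
from scipy.optimize import least_squares
def f(p):
    dz,pt,rl,dx,dy=p; R=cv2.Rodrigues(np.array([rl,pt,0.]))[0]
    Q=(np.array(P)-[-10,0,60])@R.T+[-10+dx,dy,60+dz]
    return np.r_[(proj(c,pw(Q,S))-b-o1).ravel()]
r=least_squares(f,[98,0,0,0,0],x_scale=[10,.1,.1,3,3]); print(r.x.round(3),r.fun.round(2))
g=cv2.cvtColor(c["pixels"],cv2.COLOR_RGB2BGR)[230:305,230:340]; cv2.imwrite("pics/lvl.png",cv2.resize(g,None,fx=7,fy=7,interpolation=cv2.INTER_CUBIC))
E
```

```text
[[-0.3, 0.6], [0.9, 0.6], [-2.7, -1.4]]
[ 9.5519e+01 -4.6000e-02  4.0000e-03 -9.0930e+00 -4.1030e+00] [ 0.22 -0.01 -0.09 -0.   -0.14  0.01]
```

View pics/lvl.png

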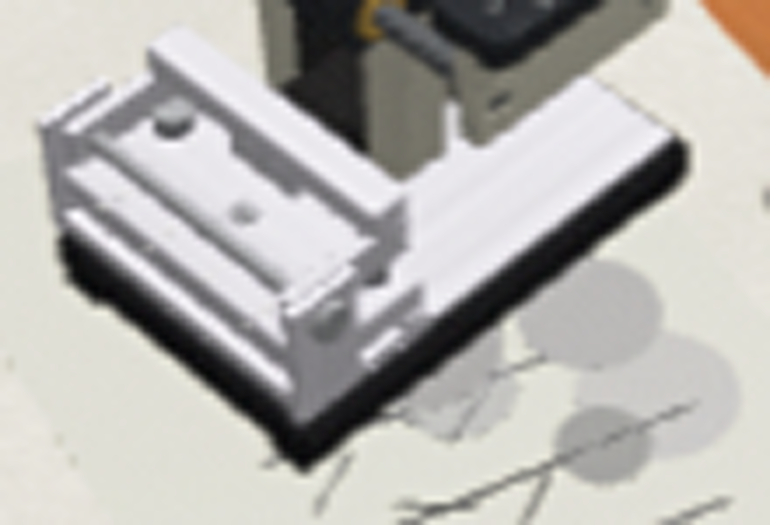

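```bash
python3 - <<'E'
from go import *
c=ctrl.read_camera("scene")
for z in (0,98):
  for t in (-.05,0,.05):
    Q=[]
    for x,y,h in [(64,54,4),(-92,54,4),(64,-54,4)]:
        Q.append((x,y,h+z+t*(x+10)))
    q=proj(c,pw(Q,S)); 
    for k in (1,2):
        d=q[k]-q[0]; print(z,t,k,np.degrees(np.arctan2(abs(d[1]),abs(d[0]))).round(1),end=" | ")
    print()
E
```

```text
0 -0.05 1 40.7 | 0 -0.05 2 40.5 | 
0 0 1 39.2 | 0 0 2 40.5 | 
0 0.05 1 37.7 | 0 0.05 2 40.4 | 
98 -0.05 1 39.3 | 98 -0.05 2 39.2 | 
98 0 1 37.7 | 98 0 2 39.2 | 
98 0.05 1 36.0 | 98 0.05 2 39.1 |
```

The slope method puts the tilt at about 0.02 rad and the corner method at about 0.05, both under the 0.12 limit. The arm is at rest and the hold is steady, so I'll hand in.

```bash
python3 - <<'E'
from go import *
report(tcp_for(-10,0,149)); print(ctrl.sign_off())
E
```

```text
t 10.05 tcp [572.5   0.  156.6] F [ 1.3  0.3 -8.5] open 28.1 maxdq 0.002
target [573.7  -0.  152. ] need cm [0.12 0.03 0.46] rot [-0.     0.001 -0.004] dist 0.47
the job is handed in; nothing more can be done
None
```

I pressed the punch's handle down with the shut fingertips until the catch took it. I then gripped the bar at the balance point, lifted straight up about 10 cm, and handed the job in at 10 s with the punch still held there.

- **Catch:** the pressing force dropped to zero as the handle snapped away. The wrist view then showed the handle level, matching the points projected for a handle that is down.
- **Grip and height:** the fingers stood at about 28 mm, the bar's width, with a steady load of about 8.7 N. The underside was about 100 mm above the table and the arm was at rest.
- **Dragging and bystanders:** the punch stood where it was until it was lifted, and in the pictures none of the bystanders had moved.
- **Levelness:** my two picture checks disagreed slightly, about 0.02 rad from edge slopes and about 0.05 rad from corners. Both are inside the 0.12 limit.
- **Least certain measurements:** the corner check also suggested a shift of about 9 mm towards the handle end, which the arm's own readings did not show. I put it down to coarse corner picking, and did not check it further. The arm's own position readings wandered by 2 to 3 mm.

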